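Unclip a culture tube and stand it in the cup

TASK

Hook the orange-capped culture tube forward out of its two spring clips, without pinching it while the clips hold it (it is glass), so that it comes to rest against the stops of the sloping arms in front. Then pick it up and stand it in the steel cup, cap up and bottom on the cup's floor. Leave the blue-capped tube in its clips, the cup standing near its place and the other things undisturbed.

Things in the scene. Friction and masses are not known exactly. Their poses are not given: they have to be found in the camera images.
- tube_mid (a point): middle of the closed clear glass culture tube with the orange cap, at the start lying in the clips of rack_orange: round, 16 mm across, 200 mm long in all, 60 g, empty; the origin is on its axis half-way between its ends (100 mm to each); y runs along the tube towards the cap. Orange screw cap 21 mm across over the last 30 mm; the other end is round
- tube_tip (a point): centre of the round bottom end (no cap) of the orange-capped tube, on its axis, 100 mm from its middle; axes as tube_mid
- blue_tube_mid (a point): middle of the other tube, alike but with a blue cap, in the clips of rack_blue; it stays there
- rack_orange: fixed white clip rack of the orange-capped tube. Origin on the bench below the clips' axis; x to the rear (away from the robot at yaw 0), y along the clipped tube towards its cap, z up. Base 8 mm thick, x -80 to +35, y +-65 mm. Rear posts x 11 to 22, y +-49 to 61 mm, 87 mm up. Between the clips, posts and arms (|y| under 49 mm) nothing is higher than 30 mm
- rack_orange_clips (a point): point on the clips' axis midway between them, 75 mm above the bench; axes as the rack. Two sprung steel C-clips at y = +-55 mm, each 12 mm wide, 86 mm up at the top, mouths to -x (front). Drawing the tube straight to -x at its middle takes 5 to 15 N in all; the jaws then give about 2 mm each and snap shut behind it
- rack_orange_cradle (a point): middle of the freed tube's axis when at rest against the stops: 55 mm in front of the clips' axis, 62.5 mm above the bench; axes as the rack. In front of each clip an arm (y = +-55, 12 mm wide) slopes gently down to an upright stop (x -63 to -69 mm, 65 mm up); the freed tube drops about 6 mm on the arms and rolls to the stops
- rack_blue: an identical rack that holds the blue-capped tube (fixed, same axes and sizes)
- cup: loose heavy round steel cup, 0.45 kg, open at the top, 54 mm across the rim outside, about 46 mm inside at the rim and a little narrower below, 80 mm tall, floor about 5 mm thick; origin at the centre of its underside, z up. A tube in it leans against its wall by up to about 23 degrees
- bottle: white bottle, blue cap, 54 mm across, 125 mm tall, standing behind the rack of the orange tube; origin at the centre of its underside
- flask_near: conical glass flask, 64 mm across the foot, 100 mm tall, behind the rack of the blue tube; origin at the centre of its underside
- dishes: stack of clear round dishes, 90 mm across, 32 mm tall, near the cup; origin at the centre of its underside
- jar: amber jar, red lid, 44 mm across, 55 mm tall, near the cup; origin at the centre of its underside
- tip_box: green box of tips, 120 x 80 x 62 mm, farther back; origin at the centre of its underside
- flask_far: conical glass flask, 64 mm across the foot, 100 mm tall, farther back; origin at the centre of its underside
Mind the look-alikes: they are no part of the job. Leave any black look-alike of the part that bears tube_mid alone. Leave any black look-alike of the cup alone.

How it is judged:
By the outcome, as a careful person would: the job done as asked, in the order asked, and still so for the second after the job is handed in, with the robot touching nothing.
It also fails if it takes over 66 s, if anything falls off the work surface, if the arm or the gripper's body presses on something with over 40 N, if the wrist force passes 120 N, or if a joint passes its speed limit or range.

ROBOT

A 6-joint arm with a two-finger parallel gripper is mounted at the origin on the work surface. World frame = base frame: x ahead of the robot, y to its left, z up, the work surface at z = 0. Lengths are in mm, angles in rad, forces in N, time in s.
With the tool pointing down it reaches from about 350 to 875 mm from the base axis. Payload 4.2 kg.
Tool frame: the origin (TCP) lies at the very end of the fingers, on their centre line; the grasp point (between the pads) lies 19 mm behind it; z points along the fingers, y is the line along which they close (so a half turn about z gives the same grasp; the last joint's range is limited). The gripper opens to 87 mm and grips with 3 to 60 N. Pads are 19 mm wide; open, the fingers measure 117 mm over their backs; the gripper's body (75 mm by 190 mm) begins 51 mm behind the grasp point.
Start: joints at [1.585, 0.385, 0.008, 0, -1.194, -0.259], TCP at [151.445, 606.353, 222.55] pointing down, gripper open.
Joint ranges: [-3.14, 3.14], [-1.21, 2.06], [-1.07, 1.41], [-3.16, 2.05], [-2.99, -0.16], [-3.1, 3.1]. Speed limits (rad/s): [2.79, 2.79, 3.14, 3.14, 3.14, 3.14].

INTERFACE

Orientations are given as [roll, pitch, yaw] about the fixed x, y, z axes, in that order (R = Rz(yaw) Ry(pitch) Rx(roll)).
In Python, from bench import robot gives the robot as it stands.
- The arm moves only by the tool move_arm, never from a script. Its argument "commands" is a list of rows, each an object of numbers: "dx", "dy", "dz": the shift along the tool's x, y, z scaled (see below); "yaw": the turn about the tool's z scaled (see below). A call has 1 to 10 rows; each row is the pose to reach, as a shift and turn from the pose commanded when the call began, along the tool's axes at that moment; what a row does not reach only later rows make up. The controller multiplies each number of a shift by 0.3 m and each number of a turn by 30 degrees. A row lasts 1/8 s, in which the tool goes at most 62.5 mm and 10.7 degrees, less where a joint would pass 70% of its speed; a pose out of reach is approached as far as the arm can. A call with a number of a shift or a turn outside -1 to 1 is refused whole. A call with a gripper value outside its range is refused whole. "gripper" is the opening, from 0 (shut) to 1 (fully open), set as the call begins (left out, the last holds). The fingers move at their own pace and stop on an object; the grip force is fixed at half the most. Time passes only in rows, so rows that repeat a pose let the fingers close. It gives the time, the measured TCP pose, the force, the opening and the grip force at its end, in the units of the state.
- robot.get_state(): the state, without advancing time (a new reading comes with each control period).
- robot.snapshot(name): name is "side" or "top" or "wrist"; returns a dict with "pixels" (480x640x3 uint8, red, green, blue), "K" (3x3 intrinsics, pixels), "k1" (the pictures are not rectified: a ray, as slopes to the right and down, at radius r is drawn at 1 + k1 r^2 times it, then the intrinsics apply), "rvec" (rotation vector, rad) and "tvec" (3), from world to camera coordinates, as OpenCV has them; the wrist camera has in their place "T_tool_cam" (4x4, takes a point from camera to tool coordinates, whose origin is the TCP and whose axes are the flange's). Camera axes: x right, y down, z forward; pixel columns grow to the right and rows downward; lengths in mm; the calibration is good to about 2 mm. A picture is of the moment at which its call begins: read the wrist's pose just before it. There is no depth.
- robot.finish_job(): hands the job in; it is judged then, once.
Trained networks look in a picture, given as the dict that the camera call returned (one of the last four; its "shot" number tells which), for a name from the list of things; names that differ only in an ending like _2 or _b are one class to them, and where a whole thing is asked for, a point or a joint stands for the part that bears it (a point fixed in the world has none). Each returns a list of dicts, best first, with "p" (0 to 1); they miss things now and then, are a little off and sometimes report something else, mostly with a low value. They report only what shows in the picture. A call takes as long as a camera call. They do not tell look-alikes from the thing itself.
- robot.search_frame(name, picture): "xyz" ([x, y, z] in mm, in world coordinates, good to about 4 mm: the middle of the surface that is visible of it).
- robot.spot_point(name, picture): "xyz" ([x, y, z] in mm, in world coordinates, good to about 4 mm: a listed point, or the origin of a listed thing).
The state is a dict: "t": time; "joint_positions": joint angles; "joint_vel": joint speeds; "joint_torque": joint torques, N m; "tcp_pos": TCP position; "tcp_rot": TCP orientation; "wrist_force": force on the tool from outside, world axes, zero at the start; "torque": the same for the moment, N m; "finger_gap": finger opening in mm; "gripper_force": force on a finger pad.
Only numpy, scipy, OpenCV 4.12 (cv2) and the standard library are available. Lean on these libraries where they do the work, as an engineer would, in place of code of your own. Each camera call takes 0.05 s, during which the arm holds its last target. There are 200 camera calls.

## Working session

There is one attempt and no reset: what is moved stays moved. The work goes in short steps, Python scripts to look and compute and a tool call to move; the robot and the scene stay as the last step left them, time stands still between calls to the robot, and variables do not carry over. Pictures are saved under pics/ and viewed, at most 10 in all, crops included, and the job is handed in when it is done.

Besides the shell and the picture viewer there is one more tool, called after "Call:" by a JSON object that holds its "op" and its "data", one argument or row to a line. move_arm: Moves the arm, as the interface text tells. Its arguments: {"type":"object","properties":{"commands":{"type":"array"},"gripper":{"type":"number"}},"required":["commands"]}

```bash
ls; mkdir -p pics; cat > h.py <<'E'
from bench import robot
import numpy as np, cv2
from scipy.spatial.transform import Rotation as R
def save(im,name): cv2.imwrite('pics/'+name,cv2.cvtColor(im,cv2.COLOR_RGB2BGR))
def proj(P,s):
    P=np.atleast_2d(P).astype(float); Rm=cv2.Rodrigues(np.array(s['rvec'],float))[0]
    c=P@Rm.T+np.array(s['tvec']).ravel(); u=c[:,:2]/c[:,2:]; u=u*(1+s['k1']*(u**2).sum(1,keepdims=True))
    K=np.array(s['K']); return u*[K[0,0],K[1,1]]+[K[0,2],K[1,2]]
E
python3 - <<'E'
from h import *
st=robot.get_state(); print({k:st[k] for k in ('t','tcp_pos','tcp_rot','finger_gap')})
names=['tube_mid','tube_tip','blue_tube_mid','rack_orange_clips','rack_orange_cradle','rack_blue','cup','bottle','dishes','jar']
for c in ('top','side'):
    s=robot.snapshot(c); save(s['pixels'],c+'1.png')
    for n in names:
        r=robot.spot_point(n,s); print(c,n,[(np.round(d['xyz']).tolist(),round(d['p'],2),proj(d['xyz'],s)[0].round().tolist()) for d in r[:4]])
E
```

```text
pics
{'t': 0.0, 'tcp_pos': array([151.30740888, 605.78254262, 221.46012458]), 'tcp_rot': array([ 3.13942414e+00, -6.53265293e-05, -2.45018245e-01]), 'finger_gap': 86.85418769778975}
top tube_mid [([352.0, 520.0, 6.0], 0.91, [142.0, 326.0]), ([493.0, 323.0, 76.0], 0.82, [214.0, 270.0]), ([629.0, -292.0, -2.0], 0.75, [447.0, 222.0])]
top tube_tip [([500.0, 220.0, 73.0], 0.74, [254.0, 267.0]), ([295.0, 435.0, 4.0], 0.65, [174.0, 348.0]), ([506.0, -316.0, 75.0], 0.43, [463.0, 264.0])]
top blue_tube_mid [([508.0, -315.0, 76.0], 0.8, [463.0, 264.0])]
top rack_orange_clips [([491.0, 314.0, 80.0], 0.84, [217.0, 270.0])]
top rack_orange_cradle [([440.0, 314.0, 57.0], 0.94, [218.0, 291.0]), ([508.0, -309.0, -0.0], 0.7, [455.0, 267.0]), ([558.0, 13.0, 2.0], 0.51, [335.0, 248.0]), ([756.0, -155.0, -2.0], 0.18, [395.0, 177.0])]
top rack_blue [([505.0, -306.0, -4.0], 0.94, [453.0, 268.0]), ([628.0, -293.0, -2.0], 0.39, [447.0, 223.0])]
top cup [([560.0, 13.0, -2.0], 0.91, [335.0, 248.0]), ([497.0, 129.0, -1.0], 0.59, [291.0, 271.0])]
top bottle [([619.0, 329.0, -0.0], 0.57, [218.0, 226.0]), ([494.
[... 294 characters left out ...]
.0]), ([502.0, 221.0, 78.0], 0.52, [274.0, 232.0])]
side tube_tip [([505.0, 220.0, 80.0], 0.55, [276.0, 231.0]), ([293.0, 430.0, 3.0], 0.52, [181.0, 236.0]), ([493.0, 319.0, -3.0], 0.43, [261.0, 244.0])]
side blue_tube_mid [([509.0, -310.0, 72.0], 0.66, [367.0, 356.0])]
side rack_orange_clips [([493.0, 320.0, 75.0], 0.62, [260.0, 218.0])]
side rack_orange_cradle [([435.0, 314.0, 63.0], 0.88, [239.0, 226.0])]
side rack_blue [([504.0, -306.0, -2.0], 0.78, [361.0, 386.0])]
side cup [([497.0, 128.0, 3.0], 0.83, [285.0, 276.0])]
side bottle [([613.0, 329.0, 0.0], 0.84, [301.0, 234.0])]
side dishes [([647.0, -21.0, -4.0], 0.71, [366.0, 298.0])]
side jar [([490.0, 18.0, 1.0], 0.66, [297.0, 300.0])]
```

View pics/top1.png

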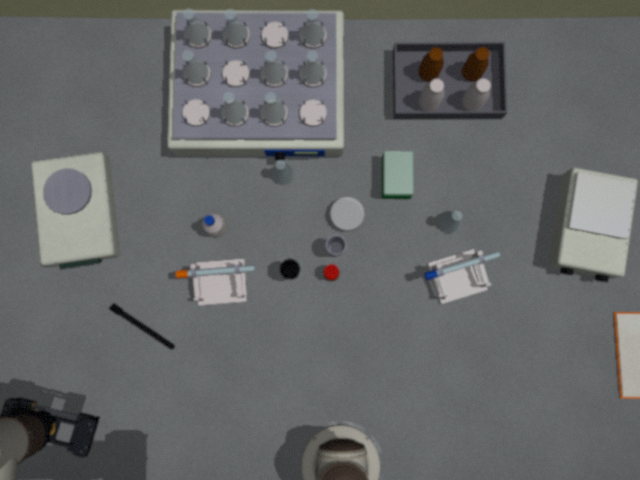

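View pics/side1.png

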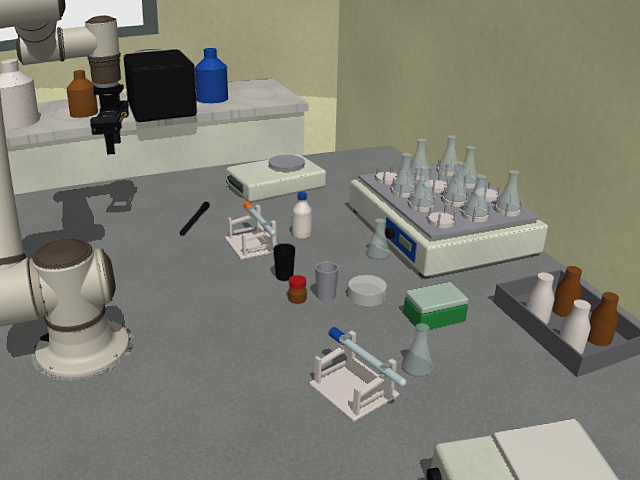

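Candidates in the top view:
- **Tubes:** orange-capped in clips at (215,270), which I choose. The black look-alike lies on the bench at (142,326), and the blue-capped tube is at (463,264).
- **Cups:** steel cup at (335,246), which I choose. The black look-alike is at (289,268).

I'll go above the orange rack for a close check.

Call:
{"op": "move_arm", "data": {
  "commands": [
    {"dx": 0.2, "dy": 0.1, "dz": -0.1, "yaw": 0.35},
    {"dx": 0.4, "dy": 0.2, "dz": -0.15, "yaw": 0.7},
    {"dx": 0.55, "dy": 0.35, "dz": -0.2, "yaw": 1},
    {"dx": 0.7, "dy": 0.45, "dz": -0.2, "yaw": 1},
    {"dx": 0.8, "dy": 0.5, "dz": -0.2, "yaw": 1}
  ]
}}

```text
t: 1.72
tcp_pos: [349.1, 400.7, 283.7]
tcp_rot: [-3.14, 0.0, -0.769]
wrist_force: [0.8, 0.4, -0.8]
finger_gap: 86.9
gripper_force: 0.0
```

```bash
cat >> h.py <<'E'
def pose():
    s=robot.get_state(); return s,np.array(s['tcp_pos']),R.from_euler('xyz',s['tcp_rot'])
def cmd(goal,yaw=None):
    s,p,r=pose(); d=r.inv().apply(np.array(goal)-p)
    out=dict(zip(('dx','dy','dz'),(d/300).round(3).tolist()))
    if yaw is not None: out['yaw']=round(float(-np.degrees((yaw-s['tcp_rot'][2]+np.pi)%(2*np.pi)-np.pi)/30),3)
    return out
def wshot():
    s,p,r=pose(); w=robot.snapshot('wrist'); T=np.array(w['T_tool_cam'])
    M=np.eye(4); M[:3,:3]=r.as_matrix(); M[:3,3]=p; C=M@T; I=np.linalg.inv(C)
    w['rvec']=cv2.Rodrigues(I[:3,:3])[0].ravel(); w['tvec']=I[:3,3]; return w
def ray(px,s,z):
    K=np.array(s['K']); v=((np.array(px,float)-K[:2,2])/[K[0,0],K[1,1]]); u=v.copy()
    for _ in range(20): u=v/(1+s['k1']*(u@u))
    Rm=cv2.Rodrigues(np.array(s['rvec'],float))[0]; o=-Rm.T@np.array(s['tvec']).ravel(); d=Rm.T@np.r_[u,1]
    return o+d*(z-o[2])/d[2]
def rep(): 
    s=robot.get_state(); print('t',round(s['t'],2),'tcp',np.round(s['tcp_pos'],1),'rot',np.round(s['tcp_rot'],3),'F',np.round(s['wrist_force'],1),'gap',round(s['finger_gap'],1),'gf',np.round(s['gripper_force'],1),'j6',np.round(s['joint_positions'][5],2))
E
python3 -c "
from h import *
rep(); print(cmd([440,318,250],-1.50))"
```

```text
t 1.73 tcp [349.1 400.7 283.7] rot [-3.14   0.    -0.769] F [ 0.8  0.4 -0.8] gap 86.9 gf 0.0 j6 -0.36
{'dx': 0.409, 'dy': -0.012, 'dz': 0.112, 'yaw': 1.396}
```

Call:
{"op": "move_arm", "data": {
  "commands": [
    {"dx": 0.2, "dy": 0, "dz": 0.05, "yaw": 0.35},
    {"dx": 0.4, "dy": 0, "dz": 0.1, "yaw": 0.7},
    {"dx": 0.41, "dy": -0.01, "dz": 0.1, "yaw": 1},
    {"dx": 0.41, "dy": -0.01, "dz": 0.1, "yaw": 1}
  ]
}}

```text
t: 2.22
tcp_pos: [439.1, 318.7, 252.4]
tcp_rot: [3.142, -0.0, -1.292]
wrist_force: [0.3, -0.0, 0.2]
finger_gap: 86.9
gripper_force: 0.0
```

Call:
{"op": "move_arm", "data": {
  "commands": [
    {"dx": 0, "yaw": 0.25},
    {"dx": 0, "yaw": 0.4},
    {"dx": 0, "yaw": 0.4},
    {"dx": 0, "yaw": 0.4}
  ]
}}

```text
invalid input
```

```bash
python3 - <<'E'
from h import *
rep(); w=wshot(); save(w['pixels'],'w1.png')
for n in ['tube_mid','tube_tip','rack_orange','rack_orange_clips','rack_orange_cradle','cup']:
    r=robot.spot_point(n,w); print(n,[(np.round(d['xyz'],1).tolist(),round(d['p'],2),proj(d['xyz'],w)[0].round().tolist()) for d in r[:3]])
E
```

```text
t 2.23 tcp [439.1 318.7 252.4] rot [ 3.142 -0.    -1.292] F [ 0.3 -0.   0.2] gap 86.9 gf 0.0 j6 -0.65
tube_mid [([351.5, 516.6, 4.7], 0.69, [340.0, 359.0]), ([491.6, 320.1, 77.2], 0.64, [263.0, 200.0])]
tube_tip [([295.9, 434.3, 8.6], 0.85, [401.0, 317.0]), ([497.9, 220.3, 78.4], 0.78, [283.0, 90.0])]
rack_orange [([490.0, 316.7, 0.6], 0.72, [275.0, 184.0])]
rack_orange_clips [([491.7, 317.6, 76.3], 0.8, [264.0, 197.0])]
rack_orange_cradle [([439.3, 312.7, 63.6], 0.81, [319.0, 204.0])]
cup [([496.1, 128.9, -1.1], 0.89, [315.0, 8.0])]
```

View pics/w1.png

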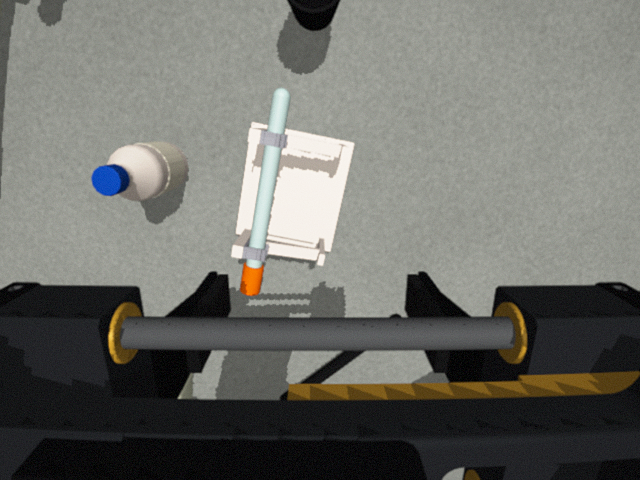

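The wrist view shows the orange-capped tube in its two clips. The tip is at (281,92) and the cap end at (251,293); the clips are at (272,138) and (249,254). The bottle is to the left at (140,170), and the black cup is at the top at (315,8). This is the right tube.

```bash
python3 - <<'E'
from h import *
s=robot.get_state(); w=wshot()
a=ray((281.5,90),w,75); b=ray((251,294),w,75); print(a.round(1),b.round(1),np.linalg.norm(a-b).round(1))
c1=ray((272,138),w,83);c2=ray((249,254),w,83); print(c1.round(1),c2.round(1),(c1+c2)/2)
# cluster tube by color in top+side: nothing; yaw
d=b-a; psi=np.arctan2(-d[0],d[1]); print('psi deg',np.degrees(psi))
print(cmd([439,319,252],-np.pi/2+psi))
E
```

```text
[499.1 222.2  75. ] [480.  421.6  75. ] 200.3
[496.1 264.1  83. ] [491.  376.3  83. ] [493.53572659 320.16374436  83.        ]
psi deg 5.454659074139104
{'dx': 0.004, 'dy': -0.002, 'dz': 0.002, 'yaw': 0.354}
```

```bash
python3 - <<'E'
from h import *
print(cmd([463,316,140],-1.492))
E
```

```text
{'dx': 0.035, 'dy': -0.076, 'dz': 0.376, 'yaw': 0.385}
```

Call:
{"op": "move_arm", "data": {
  "commands": [
    {"dx": 0.03, "dy": -0.05, "dz": 0.15, "yaw": 0.3},
    {"dx": 0.035, "dy": -0.076, "dz": 0.3, "yaw": 0.385},
    {"dx": 0.035, "dy": -0.076, "dz": 0.376, "yaw": 0.385},
    {"dx": 0.035, "dy": -0.076, "dz": 0.376, "yaw": 0.385}
  ]
}}

```text
t: 3.12
tcp_pos: [462.3, 314.8, 137.9]
tcp_rot: [3.138, -0.003, -1.493]
wrist_force: [0.5, -1.0, 0.1]
finger_gap: 87.0
gripper_force: 0.0
```

```bash
python3 - <<'E'
from h import *
rep(); w=wshot(); save(w['pixels'],'w2.png')
for n in ['tube_mid','tube_tip','rack_orange_clips','rack_orange_cradle']:
    r=robot.spot_point(n,w); print(n,[(np.round(d['xyz'],1).tolist(),round(d['p'],2),proj(d['xyz'],w)[0].round().tolist()) for d in r[:3]])
s,p,r=pose()
print(proj([p+r.apply([0,43,0]),p+r.apply([0,-43,0])],w).round())
E
```

```text
t 3.12 tcp [462.3 314.8 137.9] rot [ 3.138e+00 -3.000e-03 -1.493e+00] F [ 0.5 -1.   0.1] gap 87.0 gf 0.0 j6 -0.81
tube_mid [([491.4, 319.7, 77.0], 0.58, [272.0, 257.0])]
tube_tip [([501.7, 218.6, 77.1], 0.7, [262.0, 92.0])]
rack_orange_clips [([493.1, 320.6, 77.6], 0.93, [270.0, 259.0])]
rack_orange_cradle [([437.2, 315.3, 60.8], 0.62, [353.0, 249.0])]
[[403. 300.]
 [225. 301.]]
```

View pics/w2.png

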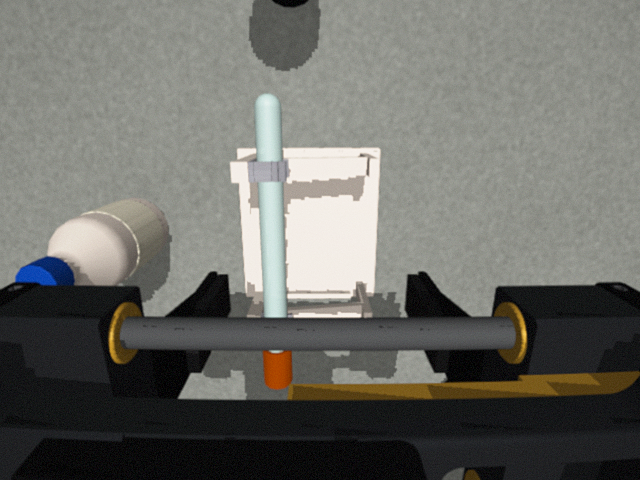

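The tube is seen between the open fingers, with its tip end at (267,95) and cap end at (278,388). The left (rear) finger sits behind it.

```bash
python3 - <<'E'
from h import *
w=wshot()
a=ray((267.5,94),w,75); b=ray((278,389),w,75); print(a.round(1),b.round(1),np.linalg.norm(a-b).round(1), np.degrees(np.arctan2(a[0]-b[0],b[1]-a[1])))
l=ray((259.5,200),w,77);r=ray((284.5,200),w,77);print(l.round(1),r.round(1))
# sheet of base edges z=8
for px in [(238,149),(380,150),(245,290),(374,292)]: print(px,ray(px,w,8).round(1))
print('finger rear',np.array(pose()[1])+pose()[2].apply([0,-43.4,0]))
print(cmd([463,317,56]))
E
```

```text
[501.2 221.   75. ] [485.4 430.2  75. ] 209.8 4.307467434939688
[503.3 285.   77. ] [487.5 283.8  77. ]
(238, 149) [532.2 259.4   8. ]
(380, 150) [419.2 251.5   8. ]
(245, 290) [524.1 382.2   8. ]
(374, 292) [409.  375.1   8. ]
finger rear [506.97717924 319.55237222 141.31064708]
{'dx': -0.002, 'dy': 0.003, 'dz': 0.284}
```

Call:
{"op": "move_arm", "data": {
  "commands": [
    {"dx": 0, "dy": 0.0, "dz": 0.1},
    {"dx": 0, "dy": 0.0, "dz": 0.2},
    {"dx": 0, "dy": 0.0, "dz": 0.275},
    {"dx": 0, "dy": 0.0, "dz": 0.275},
    {"dx": 0, "dy": 0.0, "dz": 0.275}
  ]
}}

```text
invalid input
```

```bash
python3 -c "
from h import *
rep()"
```

```text
t 3.42 tcp [463.7 316.2 141.2] rot [-3.140e+00  2.000e-03 -1.493e+00] F [-0.3  0.2  0.6] gap 86.7 gf 0.0 j6 -0.81
```

Call:
{"op": "move_arm", "data": {
  "commands": [
    {"dz": 0.1},
    {"dz": 0.2},
    {"dz": 0.28},
    {"dz": 0.28},
    {"dz": 0.28}
  ]
}}

```text
invalid input
```

```bash
python3 -c "
from h import *
rep()"
```

```text
t 3.42 tcp [463.7 316.2 141.2] rot [-3.140e+00  2.000e-03 -1.493e+00] F [-0.3  0.2  0.6] gap 86.7 gf 0.0 j6 -0.81
```

Call:
{"op": "move_arm", "data": {
  "commands": [
    {"dx": 0, "dy": 0, "dz": 0.1, "yaw": 0},
    {"dx": 0, "dy": 0, "dz": 0.2, "yaw": 0},
    {"dx": 0, "dy": 0, "dz": 0.28, "yaw": 0},
    {"dx": 0, "dy": 0, "dz": 0.28, "yaw": 0}
  ]
}}

```text
t: 3.92
tcp_pos: [462.6, 314.8, 54.8]
tcp_rot: [3.139, -0.002, -1.494]
wrist_force: [-0.7, 0.2, 0.2]
finger_gap: 87.3
gripper_force: 0.0
```

```bash
python3 -c "
from h import *
rep()"
```

```text
t 3.92 tcp [462.6 314.8  54.8] rot [ 3.139e+00 -2.000e-03 -1.494e+00] F [-0.7  0.2  0.2] gap 87.3 gf 0.0 j6 -0.81
```

Call:
{"op": "move_arm", "data": {
  "commands": [
    {"dx": -0.01, "dy": 0.01, "dz": 0, "yaw": 0},
    {"dx": -0.01, "dy": 0.017, "dz": 0, "yaw": 0},
    {"dx": -0.01, "dy": 0.022, "dz": 0, "yaw": 0},
    {"dx": -0.01, "dy": 0.027, "dz": 0, "yaw": 0},
    {"dx": -0.01, "dy": 0.032, "dz": 0, "yaw": 0},
    {"dx": -0.01, "dy": 0.037, "dz": 0, "yaw": 0},
    {"dx": -0.01, "dy": 0.04, "dz": 0, "yaw": 0}
  ]
}}

```text
t: 4.8
tcp_pos: [452.3, 318.5, 56.5]
tcp_rot: [-3.139, 0.002, -1.493]
wrist_force: [4.8, 0.1, 1.9]
finger_gap: 86.7
gripper_force: 2.3
```

```bash
python3 -c "
from h import *
rep()"
```

```text
t 4.8 tcp [452.3 318.5  56.5] rot [-3.139e+00  2.000e-03 -1.493e+00] F [4.8 0.1 1.9] gap 86.7 gf 2.3 j6 -0.83
```

Contact: 4.8 N in the pull direction. I'll keep drawing slowly.

Call:
{"op": "move_arm", "data": {
  "commands": [
    {"dx": 0, "dy": 0.005, "dz": 0, "yaw": 0},
    {"dx": 0, "dy": 0.01, "dz": 0, "yaw": 0},
    {"dx": 0, "dy": 0.015, "dz": 0, "yaw": 0},
    {"dx": 0, "dy": 0.02, "dz": 0, "yaw": 0},
    {"dx": 0, "dy": 0.025, "dz": 0, "yaw": 0},
    {"dx": 0, "dy": 0.03, "dz": 0, "yaw": 0}
  ]
}}

```text
t: 5.55
tcp_pos: [441.9, 316.8, 55.6]
tcp_rot: [3.141, -0.0, -1.494]
wrist_force: [1.2, -0.1, -0.1]
finger_gap: 86.9
gripper_force: 0.3
```

```bash
python3 -c "
from h import *
rep()
w=wshot(); save(w['pixels'],'w3.png')
for n in ['tube_mid','tube_tip']:
    r=robot.spot_point(n,w); print(n,[(np.round(d['xyz'],1).tolist(),round(d['p'],2),proj(d['xyz'],w)[0].round().tolist()) for d in r[:3]])
"
```

```text
t 5.55 tcp [441.9 316.8  55.6] rot [ 3.141 -0.    -1.494] F [ 1.2 -0.1 -0.1] gap 86.9 gf 0.3 j6 -0.84
tube_mid [([477.9, 320.7, 70.4], 0.61, [238.0, 311.0])]
tube_tip [([511.1, 223.7, 78.9], 0.7, [145.0, 73.0])]
```

View pics/w3.png

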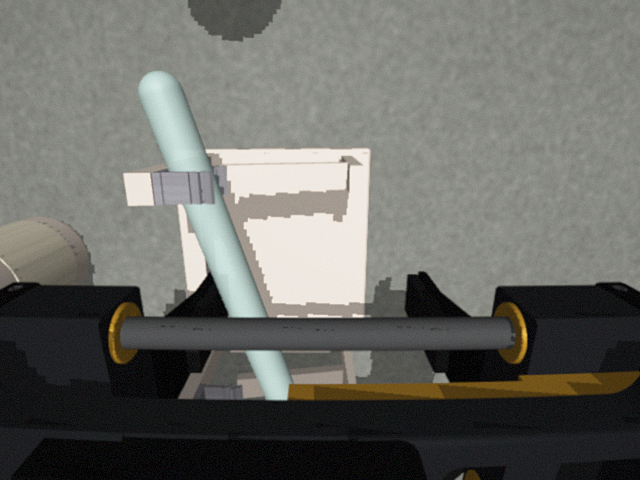

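The wrist view shows the cap side has snapped out while the tip side is still in its clip at (183,187), so the tube lies askew. I'll back off, move the finger towards the tip-side clip and draw there.

Call:
{"op": "move_arm", "data": {
  "commands": [
    {"dx": 0, "dy": -0.03, "dz": 0, "yaw": 0},
    {"dx": 0, "dy": -0.06, "dz": 0, "yaw": 0},
    {"dx": 0.06, "dy": -0.06, "dz": 0, "yaw": 0},
    {"dx": 0.11, "dy": -0.06, "dz": 0, "yaw": 0},
    {"dx": 0.11, "dy": -0.05, "dz": 0, "yaw": 0},
    {"dx": 0.11, "dy": -0.04, "dz": 0, "yaw": 0}
  ]
}}

```text
t: 6.45
tcp_pos: [456.5, 284.7, 55.9]
tcp_rot: [-3.141, 0.0, -1.494]
wrist_force: [-0.2, 0.2, 0.3]
finger_gap: 86.9
gripper_force: 0.0
```

```bash
python3 -c "
from h import *
rep()"
```

```text
t 6.45 tcp [456.5 284.7  55.9] rot [-3.141  0.    -1.494] F [-0.2  0.2  0.3] gap 86.9 gf 0.0 j6 -0.78
```

Call:
{"op": "move_arm", "data": {
  "commands": [
    {"dx": 0, "dy": 0.008, "dz": 0, "yaw": 0},
    {"dx": 0, "dy": 0.016, "dz": 0, "yaw": 0},
    {"dx": 0, "dy": 0.022, "dz": 0, "yaw": 0},
    {"dx": 0, "dy": 0.028, "dz": 0, "yaw": 0},
    {"dx": 0, "dy": 0.034, "dz": 0, "yaw": 0},
    {"dx": 0, "dy": 0.04, "dz": 0, "yaw": 0},
    {"dx": 0, "dy": 0.046, "dz": 0, "yaw": 0}
  ]
}}

```text
t: 7.32
tcp_pos: [442.2, 283.4, 55.5]
tcp_rot: [3.14, -0.001, -1.494]
wrist_force: [0.2, -1.3, -0.4]
finger_gap: 86.6
gripper_force: 0.0
```

```bash
python3 -c "
from h import *
rep()
w=wshot(); save(w['pixels'],'w4.png')
for n in ['tube_mid','tube_tip']:
    r=robot.spot_point(n,w); print(n,[(np.round(d['xyz'],1).tolist(),round(d['p'],2),proj(d['xyz'],w)[0].round().tolist()) for d in r[:3]])
"
```

```text
t 7.33 tcp [442.2 283.4  55.5] rot [ 3.140e+00 -1.000e-03 -1.494e+00] F [ 0.2 -1.3 -0.4] gap 86.6 gf 0.0 j6 -0.8
tube_mid [([463.8, 319.2, 67.2], 0.75, [268.0, 369.0])]
tube_tip [([501.6, 221.5, 78.7], 0.59, [174.0, 162.0])]
```

Call:
{"op": "move_arm", "data": {
  "commands": [
    {"dx": 0, "dy": 0.008, "dz": 0, "yaw": 0},
    {"dx": 0, "dy": 0.016, "dz": 0, "yaw": 0},
    {"dx": 0, "dy": 0.024, "dz": 0, "yaw": 0},
    {"dx": 0, "dy": 0.032, "dz": 0, "yaw": 0},
    {"dx": 0, "dy": 0.04, "dz": 0, "yaw": 0}
  ]
}}

```text
t: 8.1
tcp_pos: [430.7, 282.9, 55.8]
tcp_rot: [-3.142, 0.0, -1.494]
wrist_force: [0.4, -0.3, 0.6]
finger_gap: 87.2
gripper_force: 0.1
```

```bash
python3 -c "
from h import *
rep()
w=wshot(); save(w['pixels'],'w4.png')
for n in ['tube_mid','tube_tip']:
    r=robot.spot_point(n,w); print(n,[(np.round(d['xyz'],1).tolist(),round(d['p'],2),proj(d['xyz'],w)[0].round().tolist()) for d in r[:3]])
"
```

```text
t 8.1 tcp [430.7 282.9  55.8] rot [-3.142  0.    -1.494] F [ 0.4 -0.3  0.6] gap 87.2 gf 0.1 j6 -0.82
tube_mid [([459.4, 312.6, 67.9], 0.68, [254.0, 357.0])]
tube_tip [([487.7, 216.3, 72.4], 0.91, [186.0, 149.0])]
```

View pics/w4.png

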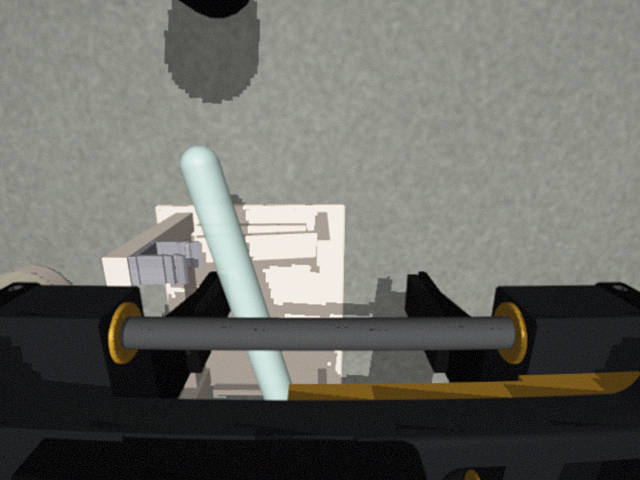

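The tube is now out of both clips and lying on the arms. The tip side, at (200,160), is still a bit behind. I'll nudge it gently to the stops.

Call:
{"op": "move_arm", "data": {
  "commands": [
    {"dx": 0, "dy": 0.01, "dz": 0, "yaw": 0},
    {"dx": 0, "dy": 0.02, "dz": 0, "yaw": 0},
    {"dx": 0, "dy": 0.03, "dz": 0, "yaw": 0},
    {"dx": 0, "dy": 0.04, "dz": 0, "yaw": 0},
    {"dx": 0, "dy": 0.05, "dz": 0, "yaw": 0},
    {"dx": 0, "dy": 0.06, "dz": 0, "yaw": 0},
    {"dx": 0, "dy": 0.068, "dz": 0, "yaw": 0},
    {"dx": 0, "dy": 0.075, "dz": 0, "yaw": 0}
  ]
}}

```text
t: 9.25
tcp_pos: [408.3, 281.2, 55.8]
tcp_rot: [-3.142, 0.0, -1.493]
wrist_force: [0.1, -0.1, -0.8]
finger_gap: 87.3
gripper_force: 0.1
```

```bash
python3 -c "
from h import *
rep()
w=wshot(); save(w['pixels'],'w5.png')
for n in ['tube_mid','tube_tip']:
    r=robot.spot_point(n,w); print(n,[(np.round(d['xyz'],1).tolist(),round(d['p'],2),proj(d['xyz'],w)[0].round().tolist()) for d in r[:3]])
for c in ('top','side'):
    s=robot.snapshot(c)
    for n in ['tube_mid','tube_tip']:
        r=robot.spot_point(n,s); print(c,n,[(np.round(d['xyz'],1).tolist(),round(d['p'],2)) for d in r[:4]])
"
```

```text
t 9.25 tcp [408.3 281.2  55.8] rot [-3.142  0.    -1.493] F [ 0.1 -0.1 -0.8] gap 87.3 gf 0.1 j6 -0.85
tube_mid [([441.5, 309.5, 64.0], 0.71, [246.0, 350.0])]
tube_tip [([452.7, 209.2, 66.0], 0.9, [222.0, 137.0])]
top tube_mid [([353.3, 518.9, 5.9], 0.79)]
top tube_tip [([457.0, 207.2, 61.4], 0.64)]
side tube_mid [([440.2, 307.7, 64.3], 0.78), ([348.9, 519.8, 8.6], 0.65)]
side tube_tip [([294.4, 428.9, 4.7], 0.66), ([457.9, 208.9, 65.3], 0.51)]
```

Call:
{"op": "move_arm", "data": {
  "commands": [
    {"dx": 0, "dy": 0.006, "dz": 0, "yaw": 0},
    {"dx": 0, "dy": 0.011, "dz": 0, "yaw": 0},
    {"dx": 0, "dy": 0.016, "dz": 0, "yaw": 0},
    {"dx": 0, "dy": 0.016, "dz": 0, "yaw": 0}
  ]
}}

```text
t: 10.2
tcp_pos: [403.6, 280.8, 55.8]
tcp_rot: [-3.141, 0.0, -1.493]
wrist_force: [0.3, -0.6, -0.5]
finger_gap: 86.4
gripper_force: 0.1
```

```bash
python3 -c "
from h import *
rep()
w=wshot()
for n in ['tube_mid','tube_tip']:
    r=robot.spot_point(n,w); print(n,[(np.round(d['xyz'],1).tolist(),round(d['p'],2),proj(d['xyz'],w)[0].round().tolist()) for d in r[:3]])
"
```

```text
t 10.2 tcp [403.6 280.8  55.8] rot [-3.141  0.    -1.493] F [ 0.3 -0.6 -0.5] gap 86.4 gf 0.1 j6 -0.86
tube_mid [([439.3, 312.3, 63.7], 0.76, [241.0, 354.0])]
tube_tip [([444.4, 208.7, 65.8], 0.82, [231.0, 137.0])]
```

The tube now rests at the stops. Next I'll back off, rise and go over the cap.

Call:
{"op": "move_arm", "data": {
  "commands": [
    {"dx": 0, "dy": -0.02, "dz": 0, "yaw": 0},
    {"dx": 0, "dy": -0.02, "dz": -0.1, "yaw": 0},
    {"dx": -0.02, "dy": -0.04, "dz": -0.25, "yaw": 0},
    {"dx": -0.2, "dy": -0.1, "dz": -0.25, "yaw": 0},
    {"dx": -0.37, "dy": -0.11, "dz": -0.25, "yaw": 0},
    {"dx": -0.37, "dy": -0.11, "dz": -0.25, "yaw": 0}
  ],
  "gripper": 0.6
}}

```text
t: 11.1
tcp_pos: [428.4, 397.0, 130.4]
tcp_rot: [-3.141, 0.001, -1.491]
wrist_force: [0.6, -0.3, -0.0]
finger_gap: 52.6
gripper_force: 0.0
```

```bash
python3 -c "
from h import *
rep()
for c in ('top','side'):
    s=robot.snapshot(c); save(s['pixels'][150:350,100:400] if c=='side' else s['pixels'],c+'2.png')
    for n in ['tube_mid','tube_tip']:
        r=robot.spot_point(n,s); print(c,n,[(np.round(d['xyz'],1).tolist(),round(d['p'],2)) for d in r[:4]])
w=wshot(); 
for n in ['tube_mid','tube_tip']:
    r=robot.spot_point(n,w); print(n,[(np.round(d['xyz'],1).tolist(),round(d['p'],2),proj(d['xyz'],w)[0].round().tolist()) for d in r[:3]])
save(w['pixels'],'w6.png')
print(cmd([434,395,46],-1.493))
"
```

```text
t 11.1 tcp [428.4 397.  130.4] rot [-3.141e+00  1.000e-03 -1.491e+00] F [ 0.6 -0.3 -0. ] gap 52.6 gf 0.0 j6 -0.94
top tube_mid [([439.3, 308.9, 66.6], 0.78), ([352.0, 516.0, 6.2], 0.75), ([754.4, -151.7, -4.4], 0.48)]
top tube_tip [([447.3, 208.6, 62.5], 0.83), ([296.9, 436.7, 3.6], 0.71)]
side tube_mid [([439.5, 307.2, 64.3], 0.71), ([350.0, 517.0, 8.5], 0.65), ([447.4, 209.3, 64.8], 0.56)]
side tube_tip [([294.1, 431.0, 4.3], 0.53), ([448.7, 210.0, 65.8], 0.51)]
tube_mid [([437.1, 311.7, 62.7], 0.64, [313.0, 122.0]), ([354.0, 514.1, 6.9], 0.57, [388.0, 359.0]), ([493.2, 316.4, -0.5], 0.16, [242.0, 124.0])]
tube_tip []
{'dx': -0.004, 'dy': -0.02, 'dz': 0.283, 'yaw': -0.002}
```

View pics/w6.png

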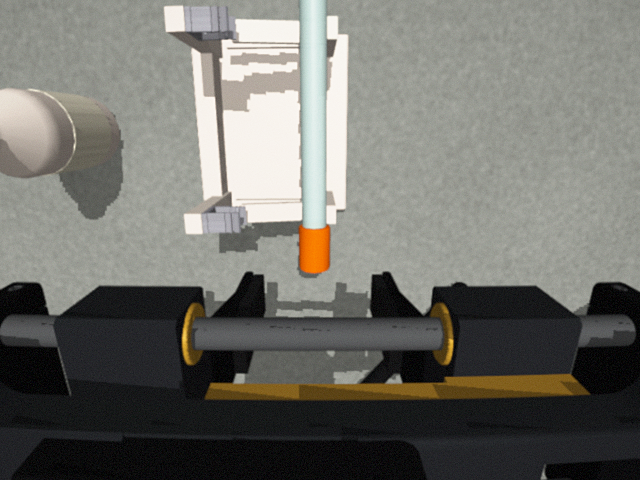

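The tube lies against the stops. Its cap spans (314,228) to (315,270), centred between the fingers.

```bash
python3 -c "
from h import *
w=wshot()
for px,z in [((315,270),62),((314,228),70),((314,120),64),((313,20),64)]: print(px,ray(px,w,z).round(1))
"
```

```text
(315, 270) [428.8 408.6  62. ]
(314, 228) [431.7 376.7  70. ]
(314, 120) [436.6 310.7  64. ]
(313, 20) [441.3 255.8  64. ]
```

Call:
{"op": "move_arm", "data": {
  "commands": [
    {"dx": 0.014, "dy": -0.011, "dz": 0.1, "yaw": 0},
    {"dx": 0.014, "dy": -0.011, "dz": 0.2, "yaw": 0},
    {"dx": 0.014, "dy": -0.011, "dz": 0.28, "yaw": 0},
    {"dx": 0.014, "dy": -0.011, "dz": 0.28, "yaw": 0}
  ]
}}

```text
t: 12.1
tcp_pos: [430.9, 388.7, 45.1]
tcp_rot: [3.139, -0.003, -1.494]
wrist_force: [0.1, -0.5, 0.8]
finger_gap: 52.5
gripper_force: 0.0
```

Call:
{"op": "move_arm", "data": {
  "commands": [
    {"dx": 0, "dy": 0, "dz": 0, "yaw": 0},
    {"dx": 0, "dy": 0, "dz": 0, "yaw": 0},
    {"dx": 0, "dy": 0, "dz": 0, "yaw": 0},
    {"dx": 0, "dy": 0, "dz": 0, "yaw": 0},
    {"dx": 0, "dy": 0, "dz": 0, "yaw": 0},
    {"dx": 0, "dy": 0, "dz": 0, "yaw": 0}
  ],
  "gripper": 0
}}

```text
t: 12.85
tcp_pos: [431.7, 390.3, 47.2]
tcp_rot: [-3.141, 0.0, -1.493]
wrist_force: [-1.5, -1.1, 2.3]
finger_gap: 20.2
gripper_force: 30.0
```

```bash
python3 -c "
from h import *
rep()"
```

```text
t 12.85 tcp [431.7 390.3  47.2] rot [-3.141  0.    -1.493] F [-1.5 -1.1  2.3] gap 20.2 gf 30.0 j6 -0.94
```

The grip is firm. I'll lift and see how it hangs.

Call:
{"op": "move_arm", "data": {
  "commands": [
    {"dx": 0, "dy": 0, "dz": -0.08, "yaw": 0},
    {"dx": 0, "dy": 0, "dz": -0.18, "yaw": 0},
    {"dx": 0, "dy": 0, "dz": -0.32, "yaw": 0},
    {"dx": 0, "dy": 0, "dz": -0.48, "yaw": 0},
    {"dx": 0, "dy": 0, "dz": -0.6, "yaw": 0},
    {"dx": 0, "dy": 0, "dz": -0.6, "yaw": 0}
  ]
}}

```text
t: 13.6
tcp_pos: [432.7, 391.4, 230.0]
tcp_rot: [-3.137, 0.005, -1.493]
wrist_force: [0.1, 0.2, -1.2]
finger_gap: 20.4
gripper_force: 30.0
```

```bash
python3 -c "
from h import *
rep()
for c in ('top','side'):
    s=robot.snapshot(c); save(cv2.resize(s['pixels'][60:320,150:400],(750,600)),c+'3.png') if c=='side' else 0
    for n in ['tube_mid','tube_tip','rack_orange','cup']:
        r=robot.spot_point(n,s); print(c,n,[(np.round(d['xyz'],1).tolist(),round(d['p'],2)) for d in r[:4]])
w=wshot(); 
for n in ['tube_mid','tube_tip']:
    r=robot.spot_point(n,w); print(n,[(np.round(d['xyz'],1).tolist(),round(d['p'],2),proj(d['xyz'],w)[0].round().tolist()) for d in r[:3]])
"
```

```text
t 13.6 tcp [432.7 391.4 230. ] rot [-3.137  0.005 -1.493] F [ 0.1  0.2 -1.2] gap 20.4 gf 30.0 j6 -0.94
top tube_mid [([353.9, 520.3, 9.4], 0.56), ([490.7, 315.1, 79.0], 0.54)]
top tube_tip [([448.2, 207.3, 239.5], 0.82), ([293.7, 438.0, 4.8], 0.75)]
top rack_orange [([491.5, 316.7, 1.3], 0.64)]
top cup [([557.1, 12.4, -0.1], 0.91), ([497.9, 130.7, -0.2], 0.78)]
side tube_mid [([348.7, 518.0, 5.5], 0.77), ([440.3, 306.3, 239.5], 0.67)]
side tube_tip [([292.9, 431.7, 6.0], 0.7), ([448.2, 210.1, 240.5], 0.64), ([487.7, 21.8, 2.0], 0.52), ([650.4, -17.9, -1.6], 0.15)]
side rack_orange [([493.3, 320.0, 0.2], 0.9)]
side cup [([560.6, 12.5, -0.4], 0.84), ([496.4, 128.4, 2.7], 0.72)]
tube_mid [([440.8, 309.0, 242.7], 0.86, [310.0, 120.0])]
tube_tip [([296.7, 434.0, 7.7], 0.94, [435.0, 252.0])]
```

View pics/side3.png

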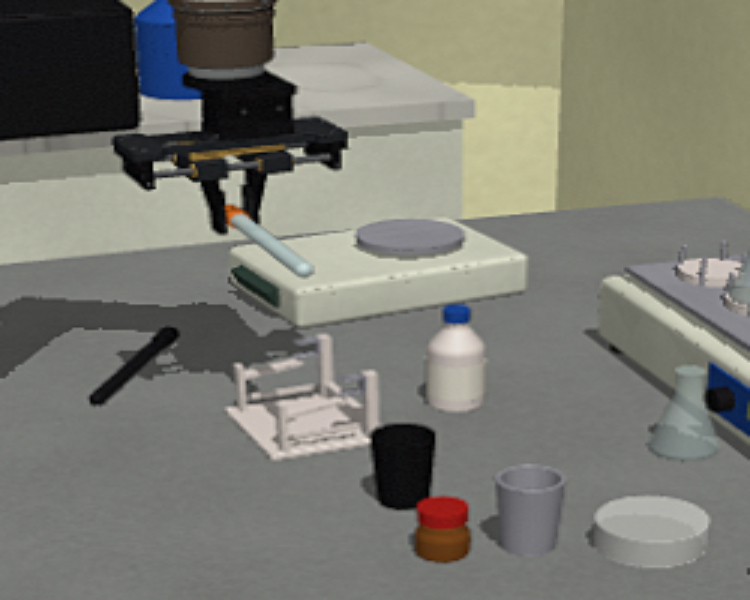

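The grip holds the tube rigidly horizontal. The tool cannot tilt, so I have to pivot the tube in the pads. One way is to hold its bottom end down under a fixed rack arm while the cap is raised, so I'll check the space under the arms.

```bash
python3 - <<'E'
from h import *
s=robot.snapshot('side')['pixels'][185:265,215:290]
a=cv2.resize(s,(400,426),interpolation=cv2.INTER_CUBIC)
w=cv2.cvtColor(cv2.imread('pics/w4.png'),cv2.COLOR_BGR2RGB)[190:330,90:360]
b=cv2.resize(w,(400,207),interpolation=cv2.INTER_CUBIC)
w=cv2.cvtColor(cv2.imread('pics/w6.png'),cv2.COLOR_BGR2RGB)[0:240,150:370]
c=cv2.resize(w,(390,426),interpolation=cv2.INTER_CUBIC)
im=np.zeros((600,800,3),np.uint8); im[:426,:400]=a; im[:426,405:795]=c; 
b=cv2.resize(b,(330,170)); im[428:598,:330]=b
save(im,'mont.png')
E
```

```text
(no output)
```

View pics/mont.png

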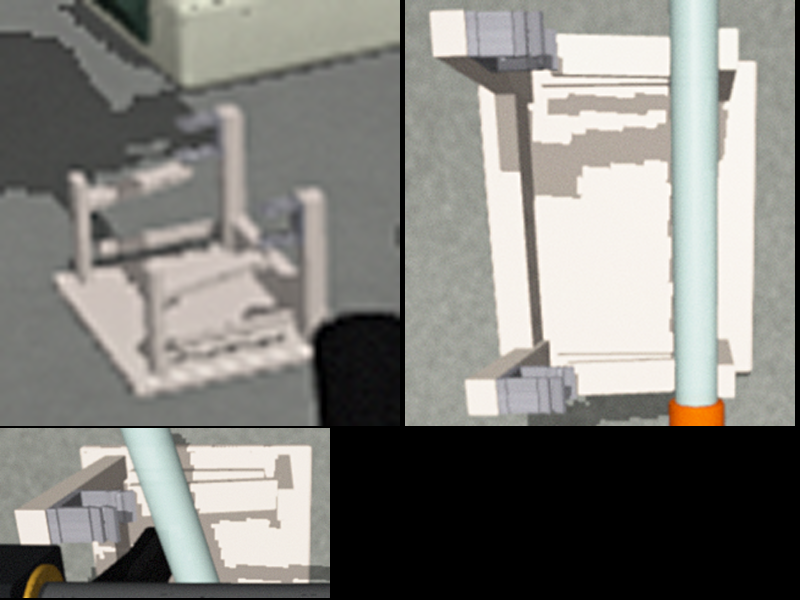

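The left panel shows the arm from (75,185) to (230,160) and a lower rail at (160,240), with an open gap between them. The right panel shows the arms in plan. I plan to set the tube's bottom end into that gap from the cap side, so that the arm's edge holds it down while I raise the cap. First I'll stage outside and measure the gap.

```bash
python3 - <<'E'
from h import *
print(cmd([455,584.5,230],-1.496), cmd([455,584.5,50],-1.496))
E
```

```text
{'dx': -0.64, 'dy': -0.128, 'dz': -0.011, 'yaw': 0.005} {'dx': -0.64, 'dy': -0.128, 'dz': 0.589, 'yaw': 0.005}
```

Call:
{"op": "move_arm", "data": {
  "commands": [
    {"dx": -0.13, "dy": -0.03, "dz": 0, "yaw": 0},
    {"dx": -0.3, "dy": -0.06, "dz": 0, "yaw": 0},
    {"dx": -0.48, "dy": -0.1, "dz": 0.05, "yaw": 0},
    {"dx": -0.6, "dy": -0.125, "dz": 0.15, "yaw": 0},
    {"dx": -0.64, "dy": -0.128, "dz": 0.3, "yaw": 0},
    {"dx": -0.64, "dy": -0.128, "dz": 0.45, "yaw": 0},
    {"dx": -0.64, "dy": -0.128, "dz": 0.55, "yaw": 0},
    {"dx": -0.64, "dy": -0.128, "dz": 0.58, "yaw": 0},
    {"dx": -0.64, "dy": -0.128, "dz": 0.58, "yaw": 0}
  ]
}}

```text
t: 15.42
tcp_pos: [455.3, 584.7, 52.9]
tcp_rot: [-3.141, -0.0, -1.493]
wrist_force: [-0.2, 0.9, 0.8]
finger_gap: 19.9
gripper_force: 30.0
```

```bash
python3 - <<'E'
from h import *
rep(); w=wshot(); im=w['pixels'].copy()
ex=np.array([.997,.0767,0]); ey=np.array([-.0767,.997,0]); O=np.array([493,319,0.])
P=lambda x,y,z:O+x*ex+y*ey+[0,0,z]
for z,c in [(8,(255,0,0)),(30,(0,160,0)),(40,(0,0,255)),(50,(255,0,255)),(60,(160,120,0))]:
    q=proj([P(-60,61,z),P(8,61,z)],w).round().astype(int); print(z,q.tolist())
    for p in q: cv2.circle(im,tuple(p.tolist()),2,c,-1)
a=w['pixels'][:300,170:470]; b=im[:300,170:470]
save(np.hstack([cv2.resize(a,(400,400)),cv2.resize(b,(400,400))]),'w7.png')
for n in ['tube_mid','tube_tip','rack_orange','rack_orange_cradle']:
    r=robot.spot_point(n,w); print(n,[(np.round(d['xyz'],1).tolist(),round(d['p'],2),proj(d['xyz'],w)[0].round().tolist()) for d in r[:3]])
s=robot.snapshot('side')
for n in ['tube_mid','tube_tip']:
    r=robot.spot_point(n,s); print(n,[(np.round(d['xyz'],1).tolist(),round(d['p'],2)) for d in r[:3]])
E
```

```text
t 15.43 tcp [455.3 584.7  52.9] rot [-3.141 -0.    -1.493] F [-0.2  0.9  0.8] gap 19.9 gf 30.0 j6 -1.05
8 [[407, -144], [265, -145]]
30 [[419, -178], [258, -180]]
40 [[425, -196], [255, -198]]
50 [[432, -216], [251, -219]]
60 [[439, -238], [246, -241]]
tube_mid [([464.2, 503.6, 63.0], 0.87, [311.0, 120.0]), ([352.6, 516.4, 6.6], 0.85, [505.0, 162.0])]
tube_tip [([295.1, 433.1, 11.2], 0.88, [642.0, 16.0])]
rack_orange []
rack_orange_cradle []
tube_mid [([348.2, 520.9, 4.6], 0.81), ([460.1, 503.0, 70.1], 0.72)]
tube_tip [([473.6, 404.9, 70.2], 0.55), ([293.5, 429.8, 1.1], 0.53)]
```

View pics/w7.png

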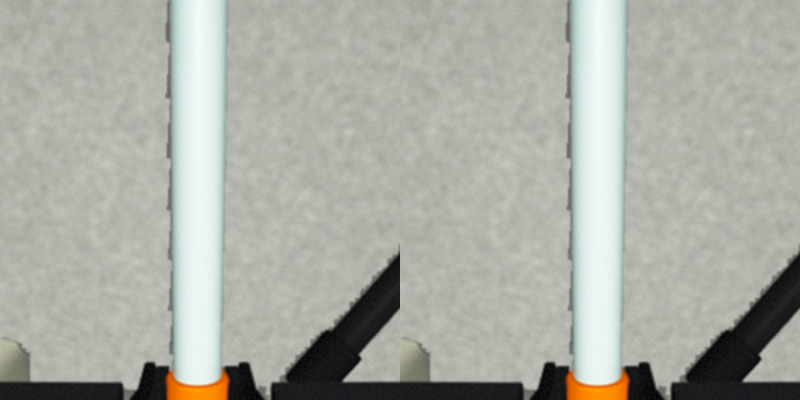

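The wrist camera is too near to see the rack; only the tube and the black tube at lower right show. I'll read the gap numerically from the side picture.

```bash
python3 - <<'E'
from h import *
s=robot.snapshot('side'); g=cv2.cvtColor(s['pixels'],cv2.COLOR_RGB2GRAY).astype(np.float32)
ex=np.array([.997,.0767,0]); ey=np.array([-.0767,.997,0]); O=np.array([493,319,0.])
P=lambda x,y,z:O+x*ex+y*ey+[0,0,z]
Z=np.arange(0,92,4); print('z',Z.tolist())
for y in (49,-61):
  for x in (-50,-40,-30,-20):
    q=proj([P(x,y,z) for z in Z],s).astype(np.float32)
    print(y,x,q[0].round().tolist(),cv2.remap(g,q[:,0].reshape(1,-1),q[:,1].reshape(1,-1),cv2.INTER_LINEAR)[0].round().astype(int).tolist())
print(proj([P(-66,55,65),P(-66,-55,65),P(16,55,87),P(16,-55,87),P(-80,-65,8),P(-80,65,8),P(35,-65,8)],s).round(1).tolist())
u,v=[int(t) for t in proj(P(-30,49,40),s)[0]]
print(u,v); print(g[v-22:v+22:1,u-14:u+14:2].astype(int))
E
```

```text
z [0, 4, 8, 12, 16, 20, 24, 28, 32, 36, 40, 44, 48, 52, 56, 60, 64, 68, 72, 76, 80, 84, 88]
49 -50 [237.0, 239.0] [192, 193, 198, 160, 72, 106, 178, 163, 124, 118, 119, 87, 91, 157, 195, 173, 87, 98, 125, 121, 119, 122, 121]
49 -40 [241.0, 238.0] [178, 180, 183, 167, 74, 113, 175, 169, 117, 73, 67, 67, 81, 147, 185, 191, 147, 117, 120, 120, 115, 114, 131]
49 -30 [244.0, 237.0] [173, 178, 196, 185, 87, 117, 175, 169, 114, 114, 113, 120, 120, 138, 175, 194, 165, 118, 119, 118, 108, 148, 188]
49 -20 [248.0, 237.0] [195, 193, 198, 157, 76, 112, 180, 162, 124, 120, 120, 120, 118, 121, 160, 192, 189, 135, 120, 119, 118, 119, 118]
-61 -50 [251.0, 256.0] [156, 191, 203, 180, 149, 172, 164, 189, 194, 192, 192, 193, 189, 174, 189, 196, 194, 199, 157, 86, 147, 179, 128]
-61 -40 [255.0, 256.0] [146, 194, 194, 165, 149, 184, 163, 184, 193, 193, 192, 192, 191, 176, 178, 195, 195, 190, 158, 103, 114, 144, 130]
-61 -30 [258.0, 255.0] [144, 204, 199, 169, 125, 182, 168, 178, 193, 194, 193, 193, 193, 184, 168, 192, 196, 161, 140, 140, 142, 155, 163]
-61 -20 [262.0, 254.0] [155, 204, 209, 171, 156, 181
[... 2104 characters left out ...]
3  52  65  86 126 156 192 203 200 197 194 195 197]
 [108 171 157 161 168 182 177 189 191 193 193 194 197 199]
 [130 175 203 200 200 197 169 157 182 193 195 197 195 185]
 [164 179 195 192 193 194 174 145 182 196 198 194 177 169]
 [188 189 192 191 193 193 172 145 183 198 186 177 170 179]
 [195 194 192 192 192 193 173 146 180 183 170 173 185 193]
 [197 192 192 192 192 191 179 141 172 171 178 190 194 193]
 [203 193 192 193 192 193 182 137 176 185 191 193 193 193]
 [180 194 193 193 192 194 180 138 180 194 193 192 192 191]
 [136 198 191 193 192 194 181 138 179 193 192 192 191 192]
 [100 199 193 193 192 193 182 137 178 194 192 192 194 193]
 [ 97 171 195 191 192 194 183 138 176 194 193 193 193 194]]
```

The gap between the rail and the arm spans roughly z 30 to 52, so the 16 mm tube fits with its axis at about z 41. I'll lower to that height, still outside.

Call:
{"op": "move_arm", "data": {
  "commands": [
    {"dx": 0, "dy": 0.01, "dz": 0.05, "yaw": 0},
    {"dx": 0, "dy": 0.017, "dz": 0.09, "yaw": 0},
    {"dx": 0, "dy": 0.017, "dz": 0.09, "yaw": 0}
  ]
}}

```text
t: 16.25
tcp_pos: [449.0, 582.8, 23.2]
tcp_rot: [3.139, -0.004, -1.494]
wrist_force: [0.6, 0.2, -1.7]
finger_gap: 20.4
gripper_force: 30.0
```

```bash
python3 - <<'E'
from h import *
rep()
ex=np.array([.997,.0767,0]); ey=np.array([-.0767,.997,0]); O=np.array([493,319,0.])
for c in ('side','side','top'):
  s=robot.snapshot(c)
  for n in ['tube_mid','tube_tip']:
    r=robot.spot_point(n,s); print(c,n,[(np.round(d['xyz'],1).tolist(),round(d['p'],2)) for d in r[:3]])
  for f in ('tube_tip',): pass
for d in [(np.array(robot.get_state()['tcp_pos'])-O)]: print('tcp rack',(d@ex).round(1),(d@ey).round(1))
# tube profile in side image: expected vs found, columns across tip
s=robot.snapshot('side'); hsv=cv2.cvtColor(s['pixels'],cv2.COLOR_RGB2HSV)
u,v=proj(O+(-22)*ex+90*ey+[0,0,41],s)[0].round().astype(int); print(u,v)
m=(hsv[...,1]>20)&(hsv[...,0]>75)&(hsv[...,0]<110)&(hsv[...,2]>120)
n,l,st,ce=cv2.connectedComponentsWithStats(m[v-30:v+15,u-40:u+20].astype(np.uint8)); 
for i in range(1,n):
    if st[i,4]>20:
        ys,xs=np.nonzero(l==i); print(st[i].tolist()); 
        for x in sorted(set(xs))[::3]: print(x+u-40, (ys[xs==x].min()+v-30, ys[xs==x].max()+v-30),end=' ')
print()
for z in (36,41,46): print(z,proj([O-22*ex+y*ey+[0,0,z] for y in (90,130,180,230)],s).round(1).tolist())
E
```

```text
t 16.25 tcp [449.  582.8  23.2] rot [ 3.139 -0.004 -1.494] F [ 0.6  0.2 -1.7] gap 20.4 gf 30.0 j6 -1.06
side tube_mid [([349.5, 517.2, 6.0], 0.73), ([454.2, 499.0, 41.5], 0.72), ([503.4, -307.0, 1.6], 0.37)]
side tube_tip [([292.5, 429.0, 5.2], 0.82), ([494.1, 319.7, -1.4], 0.74), ([467.9, 400.5, 40.6], 0.58)]
side tube_mid [([457.3, 498.0, 39.6], 0.77), ([349.0, 519.2, 4.3], 0.71)]
side tube_tip [([292.9, 430.7, 1.6], 0.71), ([470.1, 402.8, 40.5], 0.66), ([609.5, 325.8, -0.3], 0.22)]
top tube_mid [([455.3, 500.3, 41.6], 0.72), ([353.6, 519.7, 7.4], 0.72)]
top tube_tip [([489.8, 315.9, -0.2], 0.74), ([465.9, 402.3, 39.7], 0.65), ([293.5, 436.3, 4.8], 0.58)]
tcp rack -22.4 267.7
241 218
[23, 9, 18, 21, 109]
224 (np.int64(200), np.int64(201)) 227 (np.int64(198), np.int64(204)) 230 (np.int64(202), np.int64(208)) 233 (np.int64(206), np.int64(212)) 236 (np.int64(209), np.int64(215)) 239 (np.int64(213), np.int64(217)) 
36 [[241.4, 219.3], [236.7, 213.8], [231.0, 207.1], [225.6, 200.8]]
41 [[241.3, 217.7], [236.6, 212.2], [230.9, 205.6], [225.6, 199.3]]
46 [[241.2, 216.1], [236.5, 210.6], [230.9, 204.0], [225.5, 197.7]]
```

The tip axis reads z≈40 to 41, which is right. I'll insert it under the arm.

Call:
{"op": "move_arm", "data": {
  "commands": [
    {"dx": 0.03, "dy": 0, "dz": 0, "yaw": 0},
    {"dx": 0.055, "dy": 0, "dz": 0, "yaw": 0},
    {"dx": 0.08, "dy": 0, "dz": 0, "yaw": 0},
    {"dx": 0.1, "dy": 0, "dz": 0, "yaw": 0},
    {"dx": 0.12, "dy": 0, "dz": 0, "yaw": 0},
    {"dx": 0.14, "dy": 0, "dz": 0, "yaw": 0},
    {"dx": 0.142, "dy": 0, "dz": 0, "yaw": 0}
  ]
}}

```text
t: 17.62
tcp_pos: [453.4, 541.2, 25.8]
tcp_rot: [3.142, -0.0, -1.494]
wrist_force: [0.6, -0.4, 0.3]
finger_gap: 20.0
gripper_force: 30.0
```

```bash
python3 - <<'E'
from h import *
rep()
ex=np.array([.997,.0767,0]); ey=np.array([-.0767,.997,0]); O=np.array([493,319,0.])
d=(np.array(robot.get_state()['tcp_pos'])-O); print('tcp rack',(d@ex).round(1),(d@ey).round(1))
E
```

```text
t 17.62 tcp [453.4 541.2  25.8] rot [ 3.142 -0.    -1.494] F [ 0.6 -0.4  0.3] gap 20.0 gf 30.0 j6 -1.02
tcp rack -22.5 224.5
```

The tip is in with no contact force. I'll start the arc and raise to 20°.

Call:
{"op": "move_arm", "data": {
  "commands": [
    {"dx": 0, "dy": 0, "dz": -0.03, "yaw": 0},
    {"dx": 0, "dy": 0, "dz": -0.058, "yaw": 0},
    {"dx": 0.001, "dy": 0, "dz": -0.08, "yaw": 0},
    {"dx": 0.002, "dy": 0, "dz": -0.105, "yaw": 0},
    {"dx": 0.006, "dy": 0, "dz": -0.13, "yaw": 0},
    {"dx": 0.01, "dy": 0, "dz": -0.152, "yaw": 0},
    {"dx": 0.016, "dy": 0, "dz": -0.176, "yaw": 0},
    {"dx": 0.022, "dy": 0, "dz": -0.199, "yaw": 0}
  ]
}}

```text
t: 18.62
tcp_pos: [453.8, 535.0, 86.0]
tcp_rot: [-3.141, 0.0, -1.494]
wrist_force: [-0.3, -0.4, -2.0]
finger_gap: 20.2
gripper_force: 30.0
```

```bash
cat >> h.py <<'E'
ex=np.array([.997,.0767,0]); ey=np.array([-.0767,.997,0]); O=np.array([493,319,0.])
def chk(wr=False):
    rep(); d=(np.array(robot.get_state()['tcp_pos'])-O); print('tcp rack',(d@ex).round(1),(d@ey).round(1))
    for c in ('side','top')+(('wrist',) if wr else ()):
        s=wshot() if c=='wrist' else robot.snapshot(c)
        for n in ['tube_mid','tube_tip']:
            for e in robot.spot_point(n,s)[:4]:
                q=np.array(e['xyz'])-O; print(c,n,round(e['p'],2),'rack',(q@ex).round(),(q@ey).round(),q[2].round())
E
python3 -c "
from h import *
chk()"
```

```text
t 18.62 tcp [453.8 535.   86. ] rot [-3.141  0.    -1.494] F [-0.3 -0.4 -2. ] gap 20.2 gf 30.0 j6 -1.02
tcp rack -22.5 218.4
side tube_mid 0.64 rack -26.0 139.0 79.0
side tube_mid 0.63 rack -128.0 209.0 6.0
side tube_tip 0.61 rack -36.0 -628.0 73.0
side tube_tip 0.54 rack -189.0 126.0 1.0
side tube_tip 0.51 rack -20.0 44.0 43.0
side tube_tip 0.18 rack -23.0 138.0 73.0
top tube_mid 0.89 rack -20.0 143.0 72.0
top tube_mid 0.85 rack -123.0 208.0 9.0
top tube_mid 0.66 rack 125.0 0.0 -2.0
top tube_tip 0.67 rack -21.0 47.0 38.0
top tube_tip 0.59 rack -186.0 130.0 5.0
```

It pivots in the pads as intended: the tip stays at z≈40 and the tilt is about 19°, with only 2 N of force. I'll continue to 50°.

Call:
{"op": "move_arm", "data": {
  "commands": [
    {"dx": 0.016, "dy": 0, "dz": -0.045, "yaw": 0},
    {"dx": 0.036, "dy": 0, "dz": -0.088, "yaw": 0},
    {"dx": 0.06, "dy": 0, "dz": -0.13, "yaw": 0},
    {"dx": 0.087, "dy": 0, "dz": -0.169, "yaw": 0},
    {"dx": 0.117, "dy": 0, "dz": -0.206, "yaw": 0},
    {"dx": 0.151, "dy": 0, "dz": -0.24, "yaw": 0},
    {"dx": 0.151, "dy": 0, "dz": -0.24, "yaw": 0}
  ]
}}

```text
t: 19.8
tcp_pos: [457.9, 489.7, 159.2]
tcp_rot: [-3.14, 0.002, -1.494]
wrist_force: [-0.2, 0.8, -0.8]
finger_gap: 20.1
gripper_force: 30.0
```

```bash
python3 -c "
from h import *
chk()"
```

```text
t 19.8 tcp [457.9 489.7 159.2] rot [-3.140e+00  2.000e-03 -1.494e+00] F [-0.2  0.8 -0.8] gap 20.1 gf 30.0 j6 -0.98
tcp rack -21.9 172.9
side tube_mid 0.91 rack -22.0 120.0 113.0
side tube_mid 0.74 rack -126.0 208.0 8.0
side tube_tip 0.77 rack -15.0 56.0 37.0
side tube_tip 0.5 rack -191.0 126.0 3.0
side tube_tip 0.24 rack -59.0 -1.0 59.0
side tube_tip 0.22 rack 227.0 -488.0 -2.0
top tube_mid 0.9 rack -124.0 212.0 8.0
top tube_mid 0.77 rack -21.0 121.0 107.0
top tube_tip 0.9 rack -186.0 131.0 5.0
top tube_tip 0.79 rack -18.0 51.0 35.0
```

Call:
{"op": "move_arm", "data": {
  "commands": [
    {"dx": 0.036, "dy": 0, "dz": -0.031, "yaw": 0},
    {"dx": 0.075, "dy": 0, "dz": -0.058, "yaw": 0},
    {"dx": 0.116, "dy": 0, "dz": -0.082, "yaw": 0},
    {"dx": 0.16, "dy": 0, "dz": -0.103, "yaw": 0},
    {"dx": 0.205, "dy": 0, "dz": -0.119, "yaw": 0},
    {"dx": 0.25, "dy": 0, "dz": -0.132, "yaw": 0},
    {"dx": 0.297, "dy": 0, "dz": -0.141, "yaw": 0},
    {"dx": 0.345, "dy": 0, "dz": -0.145, "yaw": 0},
    {"dx": 0.365, "dy": 0, "dz": -0.145, "yaw": 0}
  ]
}}

```text
t: 21.22
tcp_pos: [465.9, 379.7, 201.2]
tcp_rot: [-3.141, 0.0, -1.494]
wrist_force: [-0.3, 1.9, 0.7]
finger_gap: 19.9
gripper_force: 30.0
```

```bash
python3 -c "
from h import *
chk(True)"
```

```text
t 21.23 tcp [465.9 379.7 201.2] rot [-3.141  0.    -1.494] F [-0.3  1.9  0.7] gap 19.9 gf 30.0 j6 -0.88
tcp rack -22.4 62.6
side tube_mid 0.75 rack -20.0 67.0 136.0
side tube_mid 0.52 rack -129.0 208.0 6.0
side tube_tip 0.61 rack -15.0 71.0 36.0
side tube_tip 0.47 rack -190.0 127.0 1.0
top tube_mid 0.59 rack -23.0 70.0 134.0
top tube_mid 0.54 rack -126.0 211.0 6.0
top tube_mid 0.16 rack -18.0 70.0 31.0
top tube_tip 0.89 rack -189.0 130.0 8.0
top tube_tip 0.39 rack -21.0 69.0 32.0
wrist tube_mid 0.56 rack -22.0 73.0 132.0
wrist tube_tip 0.72 rack -191.0 130.0 10.0
wrist tube_tip 0.63 rack -19.0 71.0 36.0
```

The tube now hangs upright in the grip, within about 3° of vertical. I'll back away from the arm, lift and travel towards the cup.

Call:
{"op": "move_arm", "data": {
  "commands": [
    {"dx": -0.02, "dy": 0, "dz": 0, "yaw": 0},
    {"dx": -0.04, "dy": 0, "dz": -0.03, "yaw": 0},
    {"dx": -0.04, "dy": 0, "dz": -0.13, "yaw": 0},
    {"dx": -0.04, "dy": 0, "dz": -0.25, "yaw": 0},
    {"dx": 0.0, "dy": -0.02, "dz": -0.33, "yaw": 0},
    {"dx": 0.12, "dy": -0.05, "dz": -0.34, "yaw": 0},
    {"dx": 0.28, "dy": -0.09, "dz": -0.34, "yaw": 0},
    {"dx": 0.44, "dy": -0.13, "dz": -0.34, "yaw": 0},
    {"dx": 0.55, "dy": -0.15, "dz": -0.34, "yaw": 0},
    {"dx": 0.6, "dy": -0.15, "dz": -0.34, "yaw": 0}
  ]
}}

```text
t: 22.92
tcp_pos: [524.8, 203.3, 303.5]
tcp_rot: [-3.141, -0.0, -1.495]
wrist_force: [0.5, 1.1, -0.7]
finger_gap: 20.5
gripper_force: 30.0
```

```bash
python3 - <<'E'
from h import *
rep()
s,p,r=pose()
for c in ('side','top','wrist'):
    s=wshot() if c=='wrist' else robot.snapshot(c)
    for n in ['tube_mid','tube_tip','cup']:
        print(c,n,[(np.round(e['xyz'],1).tolist(),round(e['p'],2)) for e in robot.spot_point(n,s)[:3]])
print(cmd([560,12.5,302]))
E
```

```text
t 22.93 tcp [524.8 203.3 303.5] rot [-3.141 -0.    -1.495] F [ 0.5  1.1 -0.7] gap 20.5 gf 30.0 j6 -0.58
side tube_mid [([523.4, 207.9, 239.8], 0.81), ([350.9, 520.1, 2.2], 0.69)]
side tube_tip [([294.6, 427.8, 2.9], 0.71), ([531.1, 205.6, 137.2], 0.58)]
side cup [([557.1, 10.3, -1.8], 0.86), ([496.4, 128.4, 1.2], 0.7)]
top tube_mid [([351.7, 520.1, 9.0], 0.59)]
top tube_tip []
top cup [([559.7, 10.2, -2.3], 0.81), ([498.0, 130.7, -2.1], 0.8)]
wrist tube_mid [([528.8, 213.7, 235.5], 0.7)]
wrist tube_tip [([523.2, 209.0, 139.2], 0.94), ([438.0, 312.4, 60.9], 0.65)]
wrist cup [([556.2, 7.8, 1.8], 0.89), ([495.8, 126.7, 1.1], 0.84)]
{'dx': 0.65, 'dy': -0.068, 'dz': 0.003}
```

Call:
{"op": "move_arm", "data": {
  "commands": [
    {"dx": 0.12, "dy": -0.02, "dz": 0, "yaw": 0},
    {"dx": 0.28, "dy": -0.04, "dz": 0, "yaw": 0},
    {"dx": 0.44, "dy": -0.055, "dz": 0, "yaw": 0},
    {"dx": 0.57, "dy": -0.06, "dz": 0, "yaw": 0},
    {"dx": 0.64, "dy": -0.06, "dz": 0.03, "yaw": 0},
    {"dx": 0.665, "dy": -0.06, "dz": 0.08, "yaw": 0},
    {"dx": 0.665, "dy": -0.06, "dz": 0.12, "yaw": 0},
    {"dx": 0.665, "dy": -0.06, "dz": 0.12, "yaw": 0}
  ]
}}

```text
t: 24.52
tcp_pos: [557.1, 7.9, 265.4]
tcp_rot: [3.138, -0.0, -1.493]
wrist_force: [-0.3, 0.8, -0.4]
finger_gap: 19.9
gripper_force: 30.0
```

```bash
python3 - <<'E'
from h import *
rep()
s,p,r=pose()
T=[];C=[]
for c in ('side','top','wrist','side','wrist'):
    s=wshot() if c=='wrist' else robot.snapshot(c)
    for n in ['tube_mid','tube_tip','cup']:
        print(c,n,[(np.round(e['xyz'],1).tolist(),round(e['p'],2),proj(e['xyz'],s)[0].round().tolist()) for e in robot.spot_point(n,s)[:3] if abs(e['xyz'][1])<60])
E
```

```text
t 24.52 tcp [557.1   7.9 265.4] rot [ 3.138 -0.    -1.493] F [-0.3  0.8 -0.4] gap 19.9 gf 30.0 j6 -0.23
side tube_mid [([555.5, 9.0, 198.9], 0.63, [327.0, 220.0])]
side tube_tip [([560.3, 11.2, 99.5], 0.56, [327.0, 259.0])]
side cup [([558.8, 12.8, -3.1], 0.97, [326.0, 297.0])]
top tube_mid []
top tube_tip []
top cup [([558.2, 14.6, 0.2], 0.53, [334.0, 248.0])]
wrist tube_mid [([557.1, 13.2, 198.4], 0.96, [318.0, 257.0])]
wrist tube_tip [([560.0, 10.1, 99.7], 0.84, [315.0, 217.0])]
wrist cup [([558.9, 11.0, 1.7], 0.71, [317.0, 199.0])]
side tube_mid [([556.6, 7.2, 200.3], 0.85, [328.0, 220.0])]
side tube_tip [([560.9, 10.5, 101.9], 0.72, [328.0, 258.0])]
side cup [([557.5, 11.3, -1.7], 0.92, [325.0, 297.0])]
wrist tube_mid [([560.0, 11.9, 199.5], 0.72, [314.0, 256.0])]
wrist tube_tip [([557.0, 10.2, 100.1], 0.56, [318.0, 218.0])]
wrist cup [([551.6, 11.9, 0.8], 0.75, [322.0, 200.0])]
```

The tip at (559.5, 10.5) lines up with the cup at (558, 12) to about 2 mm, so I'll lower it in.

Call:
{"op": "move_arm", "data": {
  "commands": [
    {"dx": -0.003, "dy": 0.003, "dz": 0.06, "yaw": 0},
    {"dx": -0.003, "dy": 0.003, "dz": 0.12, "yaw": 0},
    {"dx": -0.003, "dy": 0.003, "dz": 0.18, "yaw": 0},
    {"dx": -0.003, "dy": 0.003, "dz": 0.24, "yaw": 0},
    {"dx": -0.003, "dy": 0.003, "dz": 0.28, "yaw": 0},
    {"dx": -0.003, "dy": 0.003, "dz": 0.3, "yaw": 0},
    {"dx": -0.003, "dy": 0.003, "dz": 0.3, "yaw": 0}
  ]
}}

```text
t: 26.4
tcp_pos: [556.9, 8.0, 176.9]
tcp_rot: [3.141, -0.0, -1.494]
wrist_force: [-0.6, -0.1, -0.5]
finger_gap: 20.3
gripper_force: 30.0
```

```bash
python3 - <<'E'
from h import *
rep()
for c in ('side','wrist'):
    s=wshot() if c=='wrist' else robot.snapshot(c)
    for n in ['tube_mid','tube_tip','cup']:
        print(c,n,[(np.round(e['xyz'],1).tolist(),round(e['p'],2)) for e in robot.spot_point(n,s)[:3] if abs(e['xyz'][1])<60])
E
```

```text
t 26.4 tcp [556.9   8.  176.9] rot [ 3.141 -0.    -1.494] F [-0.6 -0.1 -0.5] gap 20.3 gf 30.0 j6 -0.23
side tube_mid [([557.0, 9.3, 110.3], 0.63)]
side tube_tip []
side cup [([556.7, 11.9, -0.7], 0.85)]
wrist tube_mid [([557.6, 14.5, 109.9], 0.7)]
wrist tube_tip [([559.0, 15.0, 11.8], 0.59), ([645.1, -20.8, 3.4], 0.29)]
wrist cup [([554.0, 11.0, 4.6], 0.7)]
```

Now down in small steps until it touches the floor.

Call:
{"op": "move_arm", "data": {
  "commands": [
    {"dx": 0, "dy": 0, "dz": 0.006, "yaw": 0},
    {"dx": 0, "dy": 0, "dz": 0.011, "yaw": 0},
    {"dx": 0, "dy": 0, "dz": 0.015, "yaw": 0},
    {"dx": 0, "dy": 0, "dz": 0.015, "yaw": 0}
  ]
}}

```text
t: 27.3
tcp_pos: [557.2, 8.0, 173.0]
tcp_rot: [-3.141, -0.0, -1.493]
wrist_force: [-0.6, -0.1, 2.2]
finger_gap: 20.4
gripper_force: 30.0
```

Call:
{"op": "move_arm", "data": {
  "commands": [
    {"dx": 0, "dy": 0, "dz": 0.004, "yaw": 0},
    {"dx": 0, "dy": 0, "dz": 0.006, "yaw": 0},
    {"dx": 0, "dy": 0, "dz": 0.006, "yaw": 0}
  ]
}}

```text
t: 27.68
tcp_pos: [557.9, 8.0, 172.7]
tcp_rot: [-3.139, -0.001, -1.493]
wrist_force: [-1.6, -0.3, 7.5]
finger_gap: 20.1
gripper_force: 30.0
```

It is on the floor (7.5 N). I'll ease off and release.

Call:
{"op": "move_arm", "data": {
  "commands": [
    {"dx": 0, "dy": 0, "dz": -0.005, "yaw": 0},
    {"dx": 0, "dy": 0, "dz": -0.005, "yaw": 0}
  ]
}}

```text
t: 27.92
tcp_pos: [557.2, 8.0, 172.8]
tcp_rot: [-3.14, -0.0, -1.493]
wrist_force: [-0.3, -0.2, 5.2]
finger_gap: 20.0
gripper_force: 30.0
```

Call:
{"op": "move_arm", "data": {
  "commands": [
    {"dx": 0, "dy": 0, "dz": -0.005, "yaw": 0},
    {"dx": 0, "dy": 0, "dz": -0.005, "yaw": 0},
    {"dx": 0, "dy": 0, "dz": -0.005, "yaw": 0},
    {"dx": 0, "dy": 0, "dz": -0.005, "yaw": 0},
    {"dx": 0, "dy": 0, "dz": -0.005, "yaw": 0},
    {"dx": 0, "dy": 0, "dz": -0.005, "yaw": 0}
  ],
  "gripper": 1.0
}}

```text
t: 28.68
tcp_pos: [556.9, 8.0, 173.6]
tcp_rot: [3.142, -0.0, -1.494]
wrist_force: [0.7, -0.6, -0.5]
finger_gap: 72.1
gripper_force: 0.0
```

```bash
python3 - <<'E'
from h import *
rep()
for c in ('side','top','wrist'):
    s=wshot() if c=='wrist' else robot.snapshot(c)
    for n in ['tube_mid','tube_tip','cup']:
        print(c,n,[(np.round(e['xyz'],1).tolist(),round(e['p'],2)) for e in robot.spot_point(n,s)[:3] if abs(e['xyz'][1])<120])
    h=cv2.cvtColor(s['pixels'],cv2.COLOR_RGB2HSV); m=(h[...,0]>5)&(h[...,0]<14)&(h[...,1]>200)&(h[...,2]>150)
    n,l,st,ce=cv2.connectedComponentsWithStats(m.astype(np.uint8)); print([(st[i].tolist(),ce[i].round().tolist()) for i in range(1,n) if st[i,4]>8])
E
```

```text
t 28.68 tcp [556.9   8.  173.6] rot [ 3.142 -0.    -1.494] F [ 0.7 -0.6 -0.5] gap 72.1 gf 0.0 j6 -0.23
side tube_mid []
side tube_tip []
side cup [([556.3, 13.7, -2.2], 0.57)]
[([316, 213, 5, 12, 57], [318.0, 219.0])]
top tube_mid [([554.0, 32.1, 99.4], 0.6)]
top tube_tip [([557.5, 1.3, 4.8], 0.52)]
top cup [([557.1, 13.3, 3.3], 0.53)]
[]
wrist tube_mid [([557.3, 38.3, 99.5], 0.63)]
wrist tube_tip [([554.9, -0.3, 13.7], 0.58), ([555.6, 9.5, 1.0], 0.48)]
wrist cup [([554.0, 11.2, 1.2], 0.85)]
[([298, 356, 28, 28, 596], [312.0, 370.0])]
```

The tube stands in the cup leaning about 20° to +y, with its bottom near the floor. The fingers are clear, so I'll rise straight up and check.

Call:
{"op": "move_arm", "data": {
  "commands": [
    {"dx": 0, "dy": 0, "dz": -0.05, "yaw": 0},
    {"dx": 0, "dy": 0, "dz": -0.15, "yaw": 0},
    {"dx": 0, "dy": 0, "dz": -0.3, "yaw": 0},
    {"dx": 0.1, "dy": 0, "dz": -0.45, "yaw": 0},
    {"dx": 0.25, "dy": 0.1, "dz": -0.55, "yaw": 0},
    {"dx": 0.4, "dy": 0.2, "dz": -0.6, "yaw": 0},
    {"dx": 0.45, "dy": 0.25, "dz": -0.6, "yaw": 0}
  ]
}}

```text
t: 30.15
tcp_pos: [491.8, -134.4, 356.7]
tcp_rot: [-3.136, -0.001, -1.496]
wrist_force: [0.2, -0.1, -0.1]
finger_gap: 87.1
gripper_force: 0.0
```

```bash
python3 - <<'E'
from h import *
rep()
for c in ('side','top'):
    s=robot.snapshot(c); save(s['pixels'],c+'end.png')
    for n in ['tube_mid','tube_tip','cup','blue_tube_mid','dishes','jar','bottle','flask_near']:
        print(c,n,[(np.round(e['xyz'],1).tolist(),round(e['p'],2)) for e in robot.spot_point(n,s)[:3]])
E
```

```text
t 30.15 tcp [ 491.8 -134.4  356.7] rot [-3.136e+00 -1.000e-03 -1.496e+00] F [ 0.2 -0.1 -0.1] gap 87.1 gf 0.0 j6 0.02
side tube_mid [([554.5, 30.0, 102.1], 0.83), ([348.3, 519.4, 5.2], 0.82)]
side tube_tip [([294.8, 432.4, 4.9], 0.79), ([556.7, 10.3, -3.6], 0.69), ([614.8, 328.6, 0.2], 0.66)]
side cup [([556.1, 9.7, -6.3], 0.98), ([496.6, 130.8, 1.7], 0.94)]
side blue_tube_mid [([506.8, -310.1, 72.3], 0.55)]
side dishes [([649.5, -20.4, -3.3], 0.84), ([558.6, 9.6, -3.3], 0.39), ([760.9, 155.7, -1.3], 0.39)]
side jar [([487.8, 21.9, -0.4], 0.68)]
side bottle [([612.3, 329.3, 0.4], 0.72), ([760.2, 153.3, 1.1], 0.7), ([490.4, 22.9, 1.9], 0.31)]
side flask_near [([633.3, -297.9, -0.5], 0.87)]
top tube_mid [([352.3, 520.2, 7.1], 0.69)]
top tube_tip [([296.7, 435.8, 7.5], 0.6)]
top cup [([497.9, 134.6, -0.1], 0.86), ([618.8, 328.5, 2.6], 0.51), ([755.7, -154.3, -1.3], 0.22)]
top blue_tube_mid [([506.6, -315.6, 75.0], 0.72)]
top dishes [([650.0, -16.5, -2.1], 0.76)]
top jar [([652.9, -14.3, -2.0], 0.26)]
top bottle [([616.5, 327.4, 0.9], 0.75)]
top flask_near [([630.2, -291.2, -1.0], 0.42)]
```

```bash
python3 -c "
from h import *
print(robot.finish_job())"
```

```text
the job is handed in; nothing more can be done
None
```

I handed in the job at about 30 s: the orange-capped tube stands cap up in the steel cup, leaning about 20° with its bottom at the floor, and everything else is where it was; the cap end left its clip first, so I drew the tip end out separately and nudged the tube to the stops.

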